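Twist-lock a stop into a T-track

TASK

Take the orange-handled twist-lock stop from the wooden rack, feel its foot gently into the slot of the aluminium track on the drilling jig, level with the orange mark, then press it down against the sprung strip in the track and turn it a quarter turn so that it locks square across the slot, and let go. Never force it: the track lips dent and bend easily. Leave the other stops and the things on the bench where they are.

Things in the scene. Friction and masses are not known exactly. Their poses are not given: they have to be found in the camera images.
- orange_stop_grip (a point): Orange twist-lock stop, loose, 70-130 g, upright in a rack bay. Point on its axis, 25 mm above the flange's underside. z up; x along handle and foot (parallel; a half turn is no change). Paddle handle 40 (x) by 14 (y) mm, from 21 mm below this point to 17 above, gripped across its 14 mm. Flange: 31 mm diameter, 4 mm thick; neck below it: 10 mm diameter, 9 mm long.
- orange_stop_foot (a point): The middle of the underside of the orange stop's steel foot, 45 mm below its grip point, 20 mm below the flange's underside; same axes. The T-foot is 28 mm (x) by 12 mm (y), from 3 to 11 mm above this point; beneath it a narrower nose of 24 by 8 mm, 3 mm high, ends at this point.
- mark (a point): Marked place: at lip-top height (40 mm above the bench), mid-groove, between two orange paint bars 20 mm wide. z up, y along the slot, x across (+x to the fence). The track is screwed down off-centre in its groove, up to 7 mm either way along x from this point, not measured: find the real slot by feel or sight. Slot mouth 15 mm wide, lips 6 mm thick, channel below 40 mm wide.
- jig: Fixed drilling jig of plywood with an aluminium T-track (54 by 250 mm), 205 (x) by 260 (y) mm; origin on the bench under mid-groove, y along the slot. Lip tops 40 mm high, wood beside them 38 mm; clamped work 56 mm and fence 72 mm high lie beyond x = 51 mm. The foot enters the slot only lengthwise and turns, either way, only while its top is below the lips: flange under 3 mm above them.
- strip (a joint): Sprung steel strip along the channel, 0 = up (its top 14 mm below the lip tops), grows as it is pressed down, to 0.010 m. 4.8 N starts it, 0.6 N more per mm. A stop just dropped in stands on it with its flange 6 mm above the lips, unlocked; pressed home its flange seats on the lips (0.006); turned and let go, the strip lifts the foot against the lips' underside, flange 3 mm up (0.003).
- rack: Fixed wooden rack, 75 mm (x) by 250 mm (y) by 34 mm high, origin under its centre; three bays 80 mm apart along y, each a hole 33 by 21 mm in which a stop hangs by its flange, handle roughly along the rack's x. Which stop is in which bay varies.
- grey_stop_grip (a point): twist-lock stop like the orange one but with a grey handle; not to be used. Point 25 mm above the underside of its flange.
- black_stop_grip (a point): twist-lock stop like the orange one but with a black handle; not to be used. Point 25 mm above the underside of its flange.
- glue: yellow glue bottle, 56 mm diameter, 160 mm high, standing; origin at its foot
- driver: screwdriver with an orange handle, lying on the bench, about 200 mm long
- offcut: wooden offcut, 60 by 130 by 22 mm, origin under its centre
- square: carpenter's try square lying flat: stock 22 by 110 by 18 mm, origin under the stock's centre, blade 130 mm towards its +x
- cup: dark steel cup, 80 mm diameter, 95 mm high, origin at its foot

How it is judged:
By the outcome, as a careful person would: the job done as asked, in the order asked, and still so for the second after the job is handed in, with the robot touching nothing.
It also fails if it takes over 51 s, if anything falls off the work surface, if the arm or the gripper's body presses on something with over 40 N, if the wrist force passes 120 N, or if a joint passes its speed limit or range.

ROBOT

A 7-joint arm with a two-finger parallel gripper is mounted at the origin on the work surface. World frame = base frame: x ahead of the robot, y to its left, z up, the work surface at z = 0. Lengths are in m, angles in rad, forces in N, time in s.
With the tool pointing down it reaches from about 0.425 to 0.925 m from the base axis. Payload 6.8 kg.
Tool frame: the origin (TCP) lies midway between the tips of the shut fingers; the grasp point (between the pads) lies 19 mm behind it; x points along the fingers, y is the direction in which the jaws open and shut, and the axes are right-handed (so a half turn about x gives the same grasp; the last joint's range is limited). The gripper opens to 85 mm and grips with 20 to 120 N. Pads are 22 mm wide; open, the fingers measure 114 mm over their backs; the gripper's body (76 mm by 85 mm) begins 54 mm behind the grasp point. The pads swing forward as they close: fully open they stand 13 mm farther back than shut.
Start: joints at [1.077, 0.477, 0.022, 1.555, -0.011, 1.109, -0.083], TCP at [0.254, -0.625, 0.231] pointing down, gripper open.
Joint ranges: [-2.96, 2.96], [-0.34, 2.1], [-1.41, 1.46], [0.24, 2.44], [-1.37, 4.51], [0.17, 1.92], [-2.96, 2.96]. Speed limits (rad/s): [2.39, 2.39, 3.14, 3.14, 3.14, 3.14, 3.14].

INTERFACE

Orientations are given as a rotation vector (axis times angle).
In Python, from bench import r, viewer, nets gives the robot as it stands.
- The arm moves only by the shell command python3 -m pendant 'ROWS' [FORCE]. ROWS is JSON, one flat list of numbers, 5 for each row, row after row: the finger opening in mm, from 0 to 85.4, then the shift along the tool's x, y, z in mm, then the turn about the tool's x in rad. A call has 1 to 20 rows; each row shifts and turns the commanded pose from where the row before left it, along the tool's axes as they then stand; what a row does not reach is not made up. A row lasts 1/8 s, in which the tool goes at most 62.5 mm and 10.7 degrees, less where a joint would pass 70% of its speed; a pose out of reach is approached as far as the arm can. A call with a gripper value outside its range is refused whole. The fingers move at their own pace and stop on an object; FORCE is the grip in N (left out, the last holds). Time passes only in rows, so rows that do not move let the fingers close. It gives the time, the measured TCP pose, the force and the opening at its end, in the units of the state.
- r.get_obs(): the state, without advancing time (a new reading comes with each control period).
- viewer.grab_frame(name): name is "scene" or "top" or "wrist"; returns (picture, depth): 480x640x3 uint8, red, green, blue; 480x640 float32, m along the optical axis (not along the pixel's ray), 0 where there is no reading.
- viewer.calibration(name): a dict with "mtx" (3x3 intrinsics, pixels), "world_to_cam" (4x4, takes a point from world to camera coordinates). Camera axes: x right, y up, looking along -z (the intrinsics and any distortion apply to the point x, -y, -z); pixel columns grow to the right and rows downward; lengths in m; the calibration is good to about 2 mm. The wrist camera is an equidistant fisheye: a pixel r from the principal point sees the ray r / f radians off the axis. A picture is of the moment at which its call begins: read the wrist's pose just before it. calibration takes no time and is no camera call; for the wrist camera it gives the pose at the moment of the call.
- r.hand_in(): hands the job in, once; it reports no verdict.
Trained networks look in the newest picture that a camera, given by its name, has taken for a name from the list of things; names that differ only in an ending like _2 or _b are one class to them, and where a whole thing is asked for, a point or a joint stands for the part that bears it (a point fixed in the world has none). Each returns a list of dicts, best first, with "score" (0 to 1); they miss things now and then, are a little off and sometimes report something else, mostly with a low value. They report only what shows in the picture. A call takes as long as a camera call.
- nets.look_for(name, camera): "location" ([x, y, z] in m, in world coordinates, good to about 4 mm: the middle of the surface that is visible of it).
- nets.silhouettes(name, camera): "mask" (480x640 bool, what is visible of it).
The state is a dict: "clock": time; "joints": joint angles; "qvel": joint speeds; "tau": joint torques, N m; "tcp_pos": TCP position; "orientation": TCP orientation; "contact_force": force on the tool from outside, world axes, zero at the start; "moment": the same for the moment, N m; "grip_width": finger opening in m.
Only numpy, scipy, OpenCV 4.12 (cv2) and the standard library are available. Lean on these libraries where they do the work, as an engineer would, in place of code of your own. Each camera call takes 0.05 s, during which the arm holds its last target. There are 200 camera calls.

## Working session

There is one attempt and no reset: what is moved stays moved. The work goes in short steps, Python scripts to look and compute and a shell command to move; the robot and the scene stay as the last step left them, time stands still between calls to the robot, and variables do not carry over. Pictures are saved under pics/ and viewed, about 8 in all and at most 12, crops included, and the job is handed in when it is done.

```bash
ls; mkdir -p pics; cat > h.py <<'E'
import numpy as np, cv2
from bench import r, viewer, nets
def save(n,img): cv2.imwrite(f'pics/{n}.png',img[...,::-1])
def world(cal,d,u,v):
    K=np.array(cal['mtx']);T=np.array(cal['world_to_cam'])
    u=np.asarray(u,float);v=np.asarray(v,float)
    p=np.stack([(u-K[0,2])/K[0,0]*d,-(v-K[1,2])/K[1,1]*d,-d,np.ones_like(d)],-1)
    return (p@np.linalg.inv(T).T)[...,:3]
E
python3 - <<'E'
from h import *
o=r.get_obs();print({k:np.round(v,3) for k,v in o.items()})
for c in ['scene','top']:
    p,d=viewer.grab_frame(c);save(c+'0',p);np.save(f'pics/{c}0.npy',d)
    cal=viewer.calibration(c);print(c,{k:np.round(v,3).tolist() for k,v in cal.items()})
for n in ['orange_stop_grip','grey_stop_grip','black_stop_grip','jig','rack','driver','glue','cup']:
    print(n,[(np.round(x['location'],3).tolist(),round(x['score'],2)) for x in nets.look_for(n,'top')[:2]])
E
```

```text
pics
{'clock': np.float64(0.0), 'joints': array([ 1.077,  0.478,  0.022,  1.556, -0.012,  1.109, -0.083]), 'qvel': array([-0.001,  0.   ,  0.001, -0.001,  0.   , -0.   , -0.003]), 'tau': array([-0.0000e+00, -5.9645e+01,  1.6080e+00, -2.8119e+01,  1.2000e-02,
        9.0000e-03, -0.0000e+00]), 'tcp_pos': array([ 0.254, -0.625,  0.23 ]), 'orientation': array([ 2.01 ,  0.395, -2.011]), 'contact_force': array([-0.241,  0.554, -0.542]), 'moment': array([ 0.011,  0.066, -0.027]), 'grip_width': np.float64(0.085)}
scene {'mtx': [[435.529, 0.0, 317.395], [0.0, 435.529, 240.525], [0.0, 0.0, 1.0]], 'world_to_cam': [[0.387, 0.922, -0.017, -0.25], [-0.646, 0.284, 0.709, 0.322], [0.658, -0.263, 0.705, -1.438], [0.0, 0.0, 0.0, 1.0]]}
top {'mtx': [[480.773, 0.0, 318.581], [0.0, 480.773, 239.746], [0.0, 0.0, 1.0]], 'world_to_cam': [[0.004, -1.0, 0.004, 0.028], [0.983, 0.004, 0.182, -0.583], [-0.182, 0.003, 0.983, -0.994], [0.0, 0.0, 0.0, 1.0]]}
orange_stop_grip [([0.532, -0.185, 0.074], 0.71)]
grey_stop_grip [([0.517, -0.341, 0.07], 0.65)]
black_stop_grip [([0.529, -0.262, 0.074], 0.79)]
jig [([0.554, 0.16, 0.039], 0.61)]
rack [([0.522, -0.255, 0.04], 0.68)]
driver [([0.778, -0.044, 0.023], 0.74)]
glue [([0.716, 0.259, 0.105], 0.57)]
cup [([0.418, 0.448, 0.053], 0.63)]
```

View pics/top0.png

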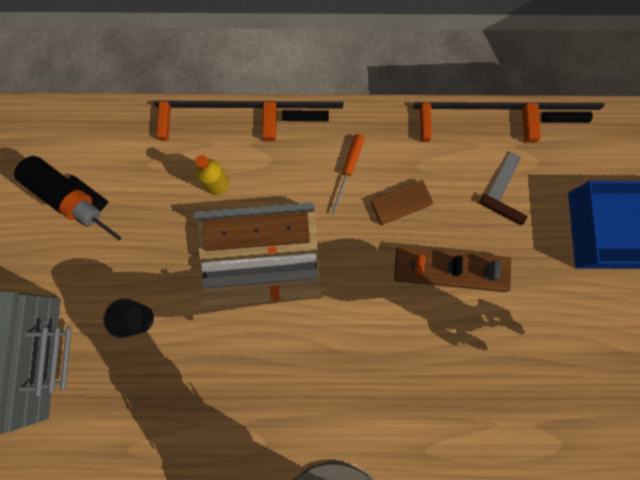

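View pics/scene0.png

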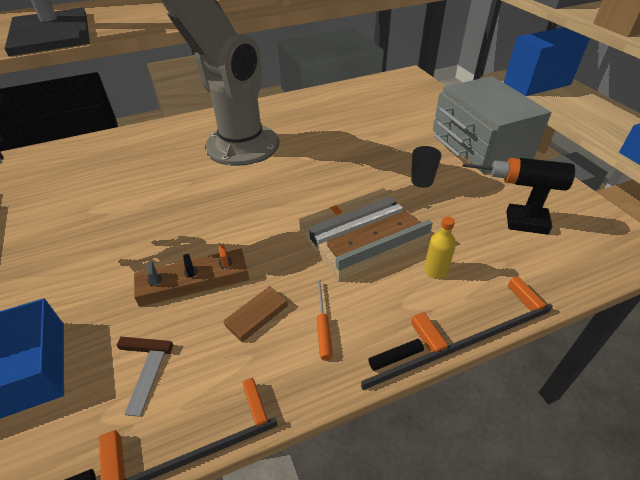

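The top view shows the rack at (455,270) with the orange stop in its left bay (420,263). The jig is at (260,255), with the track at row ~268 and orange bars at (271,250) and (275,293). Next I'll measure with depth.

```bash
python3 - <<'E'
from h import *
im=cv2.imread('pics/top0.png')[...,::-1].copy();d=np.load('pics/top0.npy');cal=viewer.calibration('top')
V,U=np.mgrid[:480,:640];W=world(cal,d,U,V)
a=cv2.resize(im[195:310,190:330],None,fx=5,fy=5,interpolation=cv2.INTER_CUBIC)
save('jigcrop',a)
hsv=cv2.cvtColor(im,cv2.COLOR_RGB2HSV)
org=((hsv[...,0]<10)&(hsv[...,1]>170)&(hsv[...,2]>80))
for nm,(v0,v1,u0,u1) in dict(bars=(240,305,255,295),stop=(245,285,405,435)).items():
    m=np.zeros_like(org);m[v0:v1,u0:u1]=org[v0:v1,u0:u1]
    n,l,s,c=cv2.connectedComponentsWithStats(m.astype(np.uint8))
    for i in range(1,n):
        if s[i,4]>8:
            w=W[l==i];print(nm,s[i].tolist(),np.round(c[i],1),'mean',np.round(w.mean(0),4),'min',np.round(w.min(0),4),'max',np.round(w.max(0),4))
# stop handle top orientation
m=np.zeros_like(org);m[245:285,405:435]=org[245:285,405:435]
m&=W[...,2]>.068
w=W[m];print('top',len(w),w.mean(0),cv2.minAreaRect((w[:,:2]*1000).astype(np.float32)))
# jig profile across x at several y
for u in (215,240,265,290,305):
    print(u,[(v,)+tuple(np.round(W[v,u]*1000).astype(int)) for v in range(240,300,2)])
m=(W[...,2]>.030)&(W[...,2]<.044)&(U>390)&(U<520)&(V>235)&(V<300)
w=W[m];print('rack',len(w),cv2.minAreaRect((w[:,:2]*1000).astype(np.float32)))
m=(W[...,2]>.030)&(W[...,2]<.08)&(U>190)&(U<330)&(V>195)&(V<310)
w=W[m];print('jig',len(w),cv2.minAreaRect((w[:,:2]*1000).astype(np.float32)))
E
```

```text
top 0 [nan nan nan] ((0.0, 0.0), (0.0, 0.0), 0.0)
215 [(240, np.int64(581), np.int64(255), np.int64(56)), (242, np.int64(577), np.int64(255), np.int64(57)), (244, np.int64(572), np.int64(255), np.int64(57)), (246, np.int64(567), np.int64(254), np.int64(59)), (248, np.int64(564), np.int64(255), np.int64(54)), (250, np.int64(562), np.int64(258), np.int64(37)), (252, np.int64(558), np.int64(259), np.int64(34)), (254, np.int64(553), np.int64(257), np.int64(39)), (256, np.int64(549), np.int64(258), np.int64(38)), (258, np.int64(547), np.int64(261), np.int64(21)), (260, np.int64(545), np.int64(264), np.int64(4)), (262, np.int64(535), np.int64(256), np.int64(41)), (264, np.int64(530), np.int64(256), np.int64(43)), (266, np.int64(527), np.int64(256), np.int64(39)), (268, np.int64(522), np.int64(257), np.int64(38)), (270, np.int64(518), np.int64(256), np.int64(39)), (272, np.int64(515), np.int64(258), np.int64(28)), (274, np.int64(510), np.int64(258), np.int64(29)), (276, np.int64(506), np.int64(258), np.int64(26)), (278, np.int64(500), np.int64(255), np.int64(38)), (280, np.int64(496), np.in
[... 6150 characters left out ...]
(2)), (284, np.int64(488), np.int64(59), np.int64(39)), (286, np.int64(484), np.int64(59), np.int64(37)), (288, np.int64(479), np.int64(59), np.int64(37)), (290, np.int64(475), np.int64(59), np.int64(38)), (292, np.int64(471), np.int64(59), np.int64(37)), (294, np.int64(467), np.int64(59), np.int64(36)), (296, np.int64(462), np.int64(59), np.int64(38)), (298, np.int64(458), np.int64(59), np.int64(34))]
rack 3209 ((525.4675903320312, -266.3830871582031), (251.04434204101562, 75.92703247070312), 84.60249328613281)
jig 9685 ((551.3497924804688, 163.4029998779297), (204.79234313964844, 260.61651611328125), 4.971014022827148)<stdin>:17: RuntimeWarning: Mean of empty slice.
  ret = um.true_divide(
```

View pics/jigcrop.png

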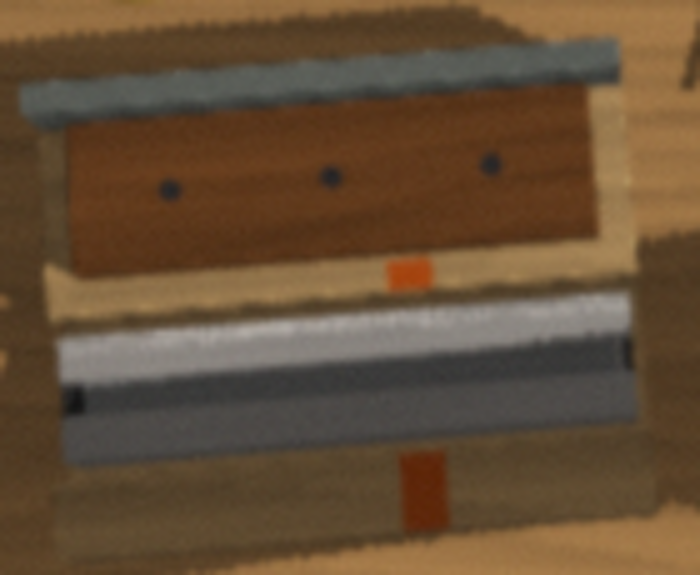

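The crop shows the track clearly: a dark slot strip at crop row ~370, and bars at crop (410,275) and (425,490). I'll rectify onto known height planes for precise positions.

```bash
cat >> h.py <<'E'
def rectify(im,cal,cx,cy,yaw,z,hx,hy,s=0.25e-3):
    # rows: +x up ; cols: +y left (like top view)
    K=np.array(cal['mtx']);T=np.array(cal['world_to_cam'])
    nx,ny=int(2*hx/s),int(2*hy/s)
    a,b=np.meshgrid(hx-np.arange(nx)*s,hy-np.arange(ny)*s,indexing='ij')
    X=cx+np.cos(yaw)*a-np.sin(yaw)*b;Y=cy+np.sin(yaw)*a+np.cos(yaw)*b
    P=np.stack([X,Y,np.full_like(X,z),np.ones_like(X)],-1)@T.T
    u=K[0,2]+K[0,0]*P[...,0]/-P[...,2];v=K[1,2]+K[1,1]*(-P[...,1])/-P[...,2]
    return cv2.remap(im,u.astype(np.float32),v.astype(np.float32),cv2.INTER_CUBIC)
E
python3 - <<'E'
from h import *
im=cv2.imread('pics/top0.png')[...,::-1].copy();cal=viewer.calibration('top')
yaw=np.radians(4.97)
# jig frame around box centre
cx,cy=.5513,.1634
A=rectify(im,cal,cx,cy,yaw,.040,.110,.135,.5e-3)
g=A.astype(float)
for b in (-100,-60,-20,20,60,100):
    j=int((.135-b/1000)/.5e-3);p=g[:,j-8:j+8].mean((1,2));dp=p[2:]-p[:-2]
    k=np.argsort(-abs(dp));sel=[]
    for i in k:
        if all(abs(i-q)>5 for q in sel): sel.append(i)
        if len(sel)>=9:break
    print(b,[(round(110-(i+1)*.5,1),round(dp[i])) for i in sorted(sel)])
B=rectify(im,cal,cx,cy,yaw,.038,.110,.135,.5e-3)
R,G,Bl=[B[...,i].astype(float) for i in range(3)]
m=((R>1.8*G)&(G>1.2*Bl)&(R>70)).astype(np.uint8); m=(R/(G+1)>2.6).astype(np.uint8)
n,l,s,c=cv2.connectedComponentsWithStats(m)
for i in range(1,n):
    if s[i,4]>100:
        x=110-.5*s[i,1];y=135-.5*s[i,0];print('bar x',x,x-.5*s[i,3],'y',y,y-.5*s[i,2],'c',110-.5*c[i,1],135-.5*c[i,0])
C=rectify(im,cal,.53,-.185,0,.076,.05,.05,.25e-3)
R,G,Bl=[C[...,i].astype(float) for i in range(3)]
m=(R/(G+1)>2.2).astype(np.uint8)
n,l,s,c=cv2.connectedComponentsWithStats(m)
for i in range(1,n):
    if s[i,4]>100: print('stop',s[i],530+50-.25*c[i,1],-185+50-.25*c[i,0])
out=np.hstack([cv2.resize(A,(675,550))[:, :],]);save('rect',out)
save('stopc',C)
E
```

```text
-100 [(np.float64(96.0), -7), (np.float64(18.5), 16), (np.float64(2.5), -14), (np.float64(-3.0), 5), (np.float64(-6.0), 18), (np.float64(-9.0), 9), (np.float64(-24.0), -17), (np.float64(-27.0), -7), (np.float64(-105.0), 12)]
-60 [(np.float64(108.5), 6), (np.float64(94.5), -7), (np.float64(19.0), 16), (np.float64(1.5), -11), (np.float64(-5.5), 16), (np.float64(-8.5), 7), (np.float64(-25.5), -15), (np.float64(-28.5), -6), (np.float64(-105.5), 11)]
-20 [(np.float64(95.5), -8), (np.float64(18.5), 13), (np.float64(2.0), -10), (np.float64(-3.5), 10), (np.float64(-6.5), 20), (np.float64(-12.5), -6), (np.float64(-23.5), -7), (np.float64(-26.5), -16), (np.float64(-107.0), 13)]
20 [(np.float64(108.5), 6), (np.float64(96.0), -6), (np.float64(19.0), 14), (np.float64(1.5), -11), (np.float64(-2.5), 6), (np.float64(-5.5), 21), (np.float64(-12.0), -7), (np.float64(-27.0), -15), (np.float64(-109.0), 11)]
60 [(np.float64(109.5), 7), (np.float64(95.0), -8), (np.float64(18.5), 14), (np.float64(2.5), -14), (np.float64(-3.5), 10), (np.float64(-6.5), 21), (np.float64(-13.0), -5), (np.float64(-23.5), -6), (np.float64(-26.5), -16)]
100 [(np.float64(109.5), 5), (np.float64(96.0), -5), (np.float64(19.0), 14), (np.float64(4.0), -8), (np.float64(1.0), -9), (np.float64(-2.5), 5), (np.float64(-5.5), 19), (np.float64(-24.5), -7), (np.float64(-27.5), -13)]
stop [  149   123    89   169 11149] 527.9293434388734 -183.39429545250695
```

View pics/stopc.png

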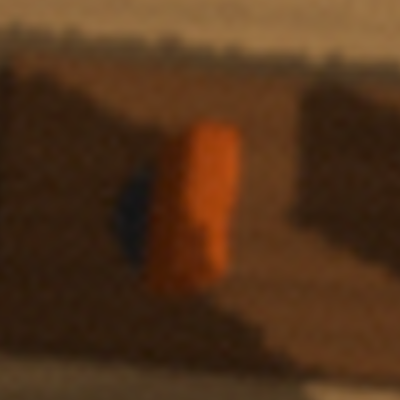

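```bash
python3 - <<'E'
from h import *
from scipy.spatial.transform import Rotation as Rn
im=cv2.imread('pics/top0.png')[...,::-1].copy();cal=viewer.calibration('top');d=np.load('pics/top0.npy')
o=r.get_obs();print(np.round(Rn.from_rotvec(o['orientation']).as_matrix(),3))
yaw=np.radians(4.97);cx,cy=.5513,.1634
A=rectify(im,cal,cx,cy,yaw,.040,.110,.135,.5e-3).astype(float)
for b0,b1 in ((-110,-60),(-60,-20),(20,60),(60,110)):
    p=A[:,int((135-b1)*2):int((135-b0)*2)].mean((1,2))
    dp=np.gradient(cv2.GaussianBlur(p[:,None],(1,3),0)[:,0])
    print(b0,b1,[(110-.5*i,round(dp[i],1)) for i in range(190,370) if abs(dp[i])>1 and abs(dp[i])>=abs(dp[i-1:i+2]).max()])
V,U=np.mgrid[:480,:640];W=world(cal,d,U,V)
a=(W[...,0]-cx)*np.cos(yaw)+(W[...,1]-cy)*np.sin(yaw);b=-(W[...,0]-cx)*np.sin(yaw)+(W[...,1]-cy)*np.cos(yaw)
m=(abs(b)<.11)&(a<.01)&(a>-.085)
for lo in np.arange(-84,10,2):
    q=m&(a*1000>=lo)&(a*1000<lo+2);print(lo+1,round(np.median(W[q][:,2])*1000,1),end=' | ')
print()
B=rectify(im,cal,cx,cy,yaw,.038,.110,.135,.5e-3).astype(float)
ratio=B[...,0]/(B[...,1]+5)
for n,(x0,x1) in dict(up=(8,14),lo=(-90,-75)).items():
    q=ratio[int((110-x1)*2):int((110-x0)*2)].mean(0);j=np.where(q>q.max()*.6)[0];print(n,q.max(),135-.5*j.min(),135-.5*j.max())
E
```

```text
[[-0.     0.376 -0.927]
 [ 0.    -0.927 -0.376]
 [-1.    -0.     0.   ]]
-110 -60 [(2.5, np.float64(-5.7)), (-6.0, np.float64(8.0)), (-13.5, np.float64(-1.7)), (-24.5, np.float64(-6.8)), (-40.5, np.float64(2.1)), (-59.5, np.float64(-1.6)), (-64.0, np.float64(1.0))]
-60 -20 [(1.5, np.float64(-4.2)), (-6.0, np.float64(8.9)), (-13.5, np.float64(-2.0)), (-26.0, np.float64(-7.2)), (-40.5, np.float64(1.7)), (-59.5, np.float64(-1.6)), (-63.5, np.float64(1.1)), (-68.5, np.float64(-1.4))]
20 60 [(9.0, np.float64(1.2)), (2.0, np.float64(-5.5)), (-6.0, np.float64(10.2)), (-12.5, np.float64(-3.5)), (-26.5, np.float64(-7.6)), (-40.5, np.float64(1.8)), (-59.5, np.float64(-1.6)), (-63.5, np.float64(1.2))]
60 110 [(9.0, np.float64(1.0)), (2.0, np.float64(-5.3)), (-6.0, np.float64(9.4)), (-13.0, np.float64(-1.6)), (-27.0, np.float64(-6.7)), (-40.5, np.float64(1.9)), (-60.0, np.float64(-1.6)), (-64.0, np.float64(1.2))]
-83 37.7 | -81 37.6 | -79 37.9 | -77 37.7 | -75 38.0 | -73 38.0 | -71 38.1 | -69 38.1 | -67 35.5 | -65 6.4 | -63 6.2 | -61 6.6 | -59 30.8 | -57 39.9 | -55 39.9 | -53 40.0 | -51 39.8 | -49 39.8 | -47 39.9 | -45 39.9 | -43 39.6 | -41 40.0 | -39 26.8 | -37 26.2 | -35 26.0 | -33 26.3 | -31 25.6 | -29 26.1 | -27 25.6 | -25 34.1 | -23 39.7 | -21 39.6 | -19 39.9 | -17 40.2 | -15 40.0 | -13 39.9 | -11 40.2 | -9 40.2 | -7 39.6 | -5 37.5 | -3 nan | -1 6.3 | 1 6.0 | 3 11.4 | 5 29.4 | 7 37.8 | 9 38.1 | 
up 2.2295490538120384 -19.0 -42.0
lo 2.190726096554231 -19.5 -41.5
  return _methods._mean(a, axis=axis, dtype=dtype,
  ret = ret.dtype.type(ret / rcount)
```

```bash
python3 -m pendant '[60,5,-25.2,-35.1,0, 60,5,-25.2,-35.1,0, 60,5,-25.2,-35.1,0, 60,5,-25.2,-35.1,0, 60,5,-25.2,-35.1,0, 60,5,-25.2,-35.1,0, 60,5,-25.2,-35.1,0, 60,5,-25.2,-35.1,0, 60,5,-25.2,-35.1,0, 60,5,-25.2,-35.1,0, 60,5,-25.2,-35.1,0, 60,5,-25.2,-35.1,0, 60,0,0,0,0.163, 60,0,0,0,0.163, 60,0,0,0,0.163, 60,0,0,0,0]' 60
python3 - <<'E'
from h import *
cal=viewer.calibration('wrist');print({k:np.round(v,4).tolist() for k,v in cal.items()})
o=r.get_obs();print(o['tcp_pos'],o['joints'],o['contact_force'])
p,d=viewer.grab_frame('wrist');save('w1',p);np.save('pics/w1.npy',d);np.save('pics/w1T.npy',cal['world_to_cam'])
E
```

```text
clock: 2.5
tcp_pos: [0.5306, -0.1867, 0.1714]
orientation: [-2.17, 0.111, 2.169]
contact_force: [0.2, 0.6, 0.2]
grip_width: 0.0598
{'mtx': [[371.6483, 0.0, 317.5019], [0.0, 371.6483, 228.7033], [0.0, 0.0, 1.0]], 'world_to_cam': [[-0.1015, -0.9948, 0.0006, -0.1307], [0.9551, -0.0976, -0.2796, -0.5055], [0.2782, -0.0278, 0.9601, -0.4733], [0.0, 0.0, 0.0, 1.0]]}
[ 0.5305992  -0.18665606  0.17144323] [ 0.28308165  0.3611002  -0.06953551  1.88417656  0.03175828  0.89709393
 -1.4741851 ] [0.24529805 0.6081998  0.21826247]
```

View pics/w1.png

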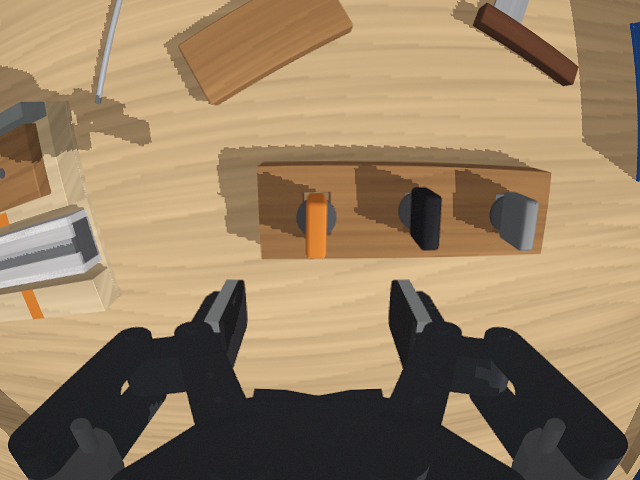

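The wrist view shows the orange stop at (316,225) between the open fingers, aligned with the jaws. Next I'll rectify it at z = 76 mm.

```bash
cat >> h.py <<'E'
def rectw(im,cal,cx,cy,yaw,z,hx,hy,s=0.25e-3):
    K=np.array(cal['mtx']);T=np.array(cal['world_to_cam'])
    nx,ny=int(2*hx/s),int(2*hy/s)
    a,b=np.meshgrid(hx-np.arange(nx)*s,hy-np.arange(ny)*s,indexing='ij')
    X=cx+np.cos(yaw)*a-np.sin(yaw)*b;Y=cy+np.sin(yaw)*a+np.cos(yaw)*b
    P=np.stack([X,Y,np.full_like(X,z),np.ones_like(X)],-1)@T.T
    x,y,zz=P[...,0],-P[...,1],-P[...,2];rho=np.hypot(x,y);th=np.arctan2(rho,zz)
    u=K[0,2]+K[0,0]*th*x/rho;v=K[1,2]+K[1,1]*th*y/rho
    return cv2.remap(im,u.astype(np.float32),v.astype(np.float32),cv2.INTER_CUBIC)
E
python3 - <<'E'
from h import *
im=cv2.imread('pics/w1.png')[...,::-1].copy();cal=viewer.calibration('wrist');cal['world_to_cam']=np.load('pics/w1T.npy')
C=rectw(im,cal,.53,-.187,0,.076,.05,.05)
R,G,B=[C[...,i].astype(float) for i in range(3)]
m=((R/(G+1)>1.5)&(R/(B+1)>2.5)&(R>90)).astype(np.uint8)
n,l,s,c=cv2.connectedComponentsWithStats(m);i=1+np.argmax(s[1:,4]);print(s[i])
for row in range(s[i,1],s[i,1]+s[i,3],12):
    j=np.where(l[row]==i)[0];print(round(580-.25*row,1),round(-137-.25*j.min(),1),round(-137-.25*j.max(),1),C[row,int(j.mean())])
# rack on z=.034 from top depth: check top image bay
save('w1c',C)
# slot from wrist
D=rectw(im,cal,.52,.05,np.radians(4.97),.040,.06,.09)
save('w1j',D)
E
```

```text
[ 155   92   70  182 9676]
557.0 -183.5 -185.0 [136  84  46]
554.0 -181.2 -193.0 [138  75  28]
551.0 -180.2 -193.0 [142  77  27]
548.0 -179.8 -193.0 [210 124  49]
545.0 -179.2 -192.8 [215 129  52]
542.0 -179.0 -192.5 [216 128  51]
539.0 -178.8 -192.0 [216 130  50]
536.0 -178.0 -191.8 [217 130  52]
533.0 -177.8 -191.5 [217 131  51]
530.0 -177.2 -191.0 [217 128  49]
527.0 -176.8 -191.0 [218 130  49]
524.0 -176.5 -190.5 [219 132  50]
521.0 -176.2 -190.0 [220 132  53]
518.0 -176.0 -189.8 [218 132  51]
515.0 -176.0 -189.5 [221 132  53]
512.0 -183.5 -188.2 [209 129  59]
```

```bash
python3 -m pendant '[50,30,-1.9,0,0.014, 45,30,0,0,0, 45,30,0,0,0, 45,22,0,0,0, 45,10,0,0,0, 45,5,0,0,0, 45,0,0,0,0]' 60
python3 -m pendant '[25,0,0,0,0, 10,0,0,0,0, 5,0,0,0,0, 5,0,0,0,0, 5,0,0,0,0, 5,0,0,0,0]' 60
```

```text
clock: 3.42
tcp_pos: [0.531, -0.1849, 0.0447]
orientation: [-2.162, 0.126, 2.161]
contact_force: [-0.1, -0.2, 0.2]
grip_width: 0.0452
clock: 4.18
tcp_pos: [0.5312, -0.185, 0.0451]
orientation: [-2.162, 0.127, 2.16]
contact_force: [-1.4, -0.2, 6.3]
grip_width: 0.0133
```

```bash
python3 -m pendant '[5,-5,0,0,0, 5,-10,0,0,0, 5,-20,0,0,0, 5,-20,0,0,0, 5,0,-39,5.8,0, 5,0,-39,5.8,0, 5,0,-39,5.8,0, 5,0,-39,5.8,0, 5,0,-39,5.8,0, 5,0,-39,5.8,0, 5,0,-39,5.8,0, 5,0,-39,5.8,0]'
python3 -m pendant '[5,0,0,0,-0.1774, 5,0,0,0,-0.1774, 5,0,0,0,-0.1774, 5,0,0,0,-0.1774, 5,0,0,0,-0.1774, 5,0,0,0,-0.1774, 5,0,0,0,-0.1774, 5,0,0,0,-0.1774, 5,0,0,0,-0.1774, 5,0,0,0,-0.1774, 5,0,0,0,0]'
python3 - <<'E'
from h import *
from scipy.spatial.transform import Rotation as Rn
cal=viewer.calibration('wrist')
o=r.get_obs();M=Rn.from_rotvec(o['orientation']).as_matrix();print(o['tcp_pos'],np.round(M,3),np.degrees(np.arctan2(M[1,1],M[0,1])),o['contact_force'],o['grip_width'])
p,d=viewer.grab_frame('wrist');save('w2',p);np.save('pics/w2.npy',d);np.save('pics/w2T.npy',cal['world_to_cam'])
E
```

```text
clock: 5.68
tcp_pos: [0.5205, 0.1314, 0.0997]
orientation: [-2.161, 0.128, 2.162]
contact_force: [-0.4, 0.8, -0.6]
grip_width: 0.0131
clock: 7.05
tcp_pos: [0.5208, 0.1298, 0.0995]
orientation: [1.147, 1.248, -1.148]
contact_force: [0.0, 0.3, -1.5]
grip_width: 0.0133
[0.52077867 0.12984832 0.0994847 ] [[-0.001  0.996  0.084]
 [-0.001  0.084 -0.996]
 [-1.    -0.001  0.001]] 4.8049968283014515 [ 0.04124045  0.27861345 -1.53460662] 0.01329901346245967
```

View pics/w2.png

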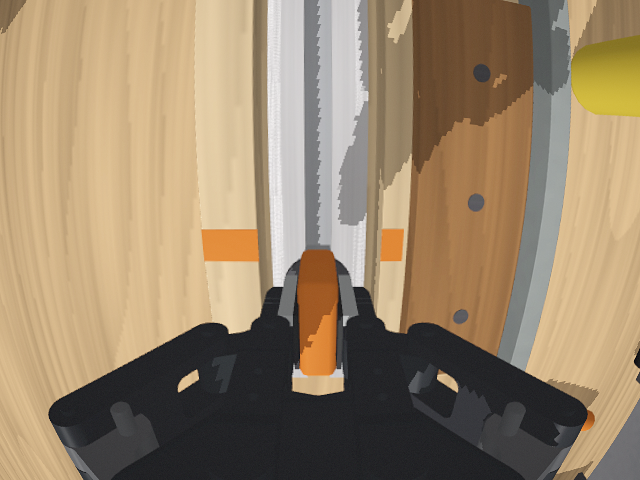

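The wrist view shows the slot running up the image (cols ~305-332, row 100). The held handle is at col 318, and the bars are at row 245 (230,245) and (392,245). I'll compute the slot, mark and handle offsets.

```bash
python3 - <<'E'
from h import *
im=cv2.imread('pics/w2.png')[...,::-1].copy();cal=viewer.calibration('wrist');cal['world_to_cam']=np.load('pics/w2T.npy')
yaw=np.radians(4.97);c0=(.5211,.1301)
# jig-frame local coords about predicted slot point; a across, b along
def edges(D,hx,hy,b0,b1,s=.25,th=3):
    p=D[:,int((hy-b1)/s):int((hy-b0)/s)].astype(float).mean((1,2))
    dp=np.gradient(cv2.GaussianBlur(p[:,None],(1,5),0)[:,0])
    return [(hx-s*i,round(dp[i],1)) for i in range(2,len(dp)-2) if abs(dp[i])>th and abs(dp[i])>=abs(dp[i-1:i+2]).max()]
D=rectw(im,cal,*c0,yaw,.040,.06,.13)
for b0,b1 in ((15,25),(30,40),(45,55),(60,70),(80,90),(95,105)): print(b0,edges(D,60,130,b0,b1))
B=rectw(im,cal,*c0,yaw,.038,.08,.05).astype(float)
ratio=B[...,0]/(B[...,2]+5)
for n,(x0,x1) in dict(fence=(36,40),near=(-58,-40)).items():
    q=ratio[int((80-x1)*4):int((80-x0)*4)].mean(0);j=np.where(q>(q.max()+np.median(q))/2)[0];print(n,q.max(),np.median(q),50-.25*j.min(),50-.25*j.max())
H=rectw(im,cal,.5208,.1298,yaw,.1305,.05,.05).astype(float)
R,G,Bl=[H[...,i] for i in range(3)];m=((R/(G+1)>1.5)&(R/(Bl+1)>2.5)).astype(np.uint8)
n,l,s,c=cv2.connectedComponentsWithStats(m);i=1+np.argmax(s[1:,4])
# columns are along slot (y), rows across
for col in range(s[i,0],s[i,0]+s[i,2],14):
    j=np.where(l[:,col]==i)[0];print('b',50-.25*col,'a',50-.25*j.min(),50-.25*j.max())
E
```

```text
15 [(55.75, np.float64(-5.6)), (51.75, np.float64(20.4)), (36.25, np.float64(-10.4)), (33.75, np.float64(-12.3)), (31.5, np.float64(5.0)), (27.0, np.float64(15.3)), (25.75, np.float64(-5.6)), (22.75, np.float64(-4.0)), (12.0, np.float64(8.7)), (7.5, np.float64(-6.1)), (0.0, np.float64(-9.2)), (-7.5, np.float64(20.2)), (-19.75, np.float64(6.2)), (-24.75, np.float64(-4.3)), (-27.0, np.float64(-21.9)), (-30.0, np.float64(-5.0)), (-35.0, np.float64(16.9))]
30 [(56.0, np.float64(-5.2)), (51.5, np.float64(19.5)), (36.5, np.float64(-4.5)), (33.75, np.float64(-11.6)), (31.5, np.float64(4.9)), (26.75, np.float64(3.9)), (11.25, np.float64(8.5)), (7.5, np.float64(-8.5)), (0.5, np.float64(-9.3)), (-7.5, np.float64(17.7)), (-20.0, np.float64(5.6)), (-22.5, np.float64(-3.7)), (-23.75, np.float64(3.5)), (-27.0, np.float64(-21.9)), (-30.25, np.float64(-5.8)), (-35.0, np.float64(16.9))]
45 [(58.5, np.float64(-3.0)), (57.5, np.float64(-3.3)), (51.5, np.float64(24.1)), (49.75, np.float64(-4.6)), (46.25, np.float64(-5.3)), (36.25, np.float64(-4.8)), (34.5, np.float64(3.5)), (33.75, np.float64(-3.4)), (3
[... 1099 characters left out ...]
1.5, np.float64(5.9)), (26.75, np.float64(6.2)), (22.75, np.float64(10.3)), (20.0, np.float64(-4.5)), (7.5, np.float64(-8.7)), (0.25, np.float64(-7.1)), (-7.5, np.float64(24.6)), (-20.25, np.float64(3.5)), (-25.25, np.float64(3.3)), (-27.0, np.float64(-23.2)), (-30.25, np.float64(-5.4)), (-35.0, np.float64(17.3))]
fence 4.25454743996956 1.3499542492199947 12.25 -6.75
near 4.1025221692992595 1.3363081439517455 12.25 -6.75
b 33.0 a 3.0 -2.75
b 29.5 a 5.5 -5.0
b 26.0 a 6.0 -5.5
b 22.5 a 6.5 -6.0
b 19.0 a 7.0 -6.5
b 15.5 a 7.0 -6.5
b 12.0 a 6.75 -6.0
b 8.5 a 6.75 -6.0
b 5.0 a 6.5 -6.0
b 1.5 a 6.5 -6.25
b -2.0 a 6.5 -6.0
b -5.5 a 6.5 -6.0
b -9.0 a 6.75 -6.25
b -12.5 a 6.5 -6.5
b -16.0 a 5.25 -5.0
```

```bash
python3 -m pendant '[5,10,0,0,0, 5,9,0,0,0, 5,5,0,0,0, 5,0,0,0,0]'
python3 -m pendant '[5,2,0,0,0, 5,2,0,0,0, 5,1,0,0,0, 5,0,0,0,0]'
```

```text
clock: 7.6
tcp_pos: [0.5206, 0.1304, 0.0746]
orientation: [1.145, 1.249, -1.147]
contact_force: [-0.2, 0.4, -1.2]
grip_width: 0.0129
clock: 8.1
tcp_pos: [0.5211, 0.1304, 0.0703]
orientation: [1.146, 1.249, -1.146]
contact_force: [0.7, -0.7, -1.1]
grip_width: 0.0131
```

```bash
python3 -m pendant '[5,1.5,0,0,0, 5,1,0,0,0, 5,0,0,0,0]'
python3 -m pendant '[5,1.5,0,0,0, 5,1,0,0,0, 5,0,0,0,0]'
```

```text
clock: 8.48
tcp_pos: [0.521, 0.1304, 0.0677]
orientation: [1.145, 1.249, -1.146]
contact_force: [-0.1, 0.4, -1.7]
grip_width: 0.0134
clock: 8.85
tcp_pos: [0.521, 0.1304, 0.0652]
orientation: [1.145, 1.249, -1.146]
contact_force: [0.1, -0.2, -0.8]
grip_width: 0.0131
```

```bash
python3 -m pendant '[5,2,0,0,0, 5,2,0,0,0, 5,1.5,0,0,0, 5,0,0,0,0]'
python3 -m pendant '[5,1.2,0,0,0, 5,0.8,0,0,0, 5,0,0,0,0]'
python3 -m pendant '[5,1,0,0,0, 5,0.5,0,0,0, 5,0,0,0,0]'
```

```text
clock: 9.35
tcp_pos: [0.521, 0.1304, 0.0597]
orientation: [1.145, 1.249, -1.146]
contact_force: [-0.1, 0.3, -1.1]
grip_width: 0.013
clock: 9.72
tcp_pos: [0.521, 0.1304, 0.0578]
orientation: [1.146, 1.249, -1.146]
contact_force: [0.0, 0.0, -0.9]
grip_width: 0.0132
clock: 10.1
tcp_pos: [0.5212, 0.1305, 0.0565]
orientation: [1.146, 1.248, -1.145]
contact_force: [-1.1, -0.0, 3.5]
grip_width: 0.0132
```

```bash
python3 -m pendant '[5,1,0,0,0, 5,1,0,0,0, 5,1,0,0,0, 5,0,0,0,0]'
python3 -m pendant '[5,1,0,0,0, 5,0.7,0,0,0, 5,0,0,0,0]'
```

```text
clock: 10.6
tcp_pos: [0.5212, 0.1305, 0.0534]
orientation: [1.146, 1.248, -1.145]
contact_force: [-1.8, -1.3, 5.7]
grip_width: 0.0132
clock: 10.98
tcp_pos: [0.5212, 0.1305, 0.0518]
orientation: [1.146, 1.248, -1.145]
contact_force: [-1.3, -0.5, 6.5]
grip_width: 0.0131
```

```bash
python3 - <<'E'
from h import *
im=cv2.imread('pics/w2.png')[...,::-1].copy();cal=viewer.calibration('wrist');T1=np.array(cal['world_to_cam']);cal['world_to_cam']=np.load('pics/w2T.npy')
yaw=np.radians(4.97)
H=rectw(im,cal,.5208,.1298,yaw,.1305,.05,.05)
print([(50-.25*c,H[180:216,c].mean(0).astype(int).tolist()) for c in range(60,290,6)])
o=r.get_obs();print(o['joints'])
# camera in tool frame, for the two poses
p,d=viewer.grab_frame('wrist');save('w3',p);save('w3crop',cv2.resize(p[200:420,220:420],None,fx=3,fy=3,interpolation=cv2.INTER_CUBIC))
E
```

```text
[(35.0, [145, 146, 147]), (33.5, [118, 116, 117]), (32.0, [143, 78, 30]), (30.5, [143, 78, 30]), (29.0, [144, 78, 30]), (27.5, [144, 79, 31]), (26.0, [144, 79, 31]), (24.5, [144, 79, 31]), (23.0, [144, 79, 31]), (21.5, [152, 83, 32]), (20.0, [159, 89, 35]), (18.5, [160, 89, 36]), (17.0, [161, 89, 36]), (15.5, [161, 89, 36]), (14.0, [161, 89, 36]), (12.5, [160, 89, 35]), (11.0, [162, 90, 36]), (9.5, [176, 99, 40]), (8.0, [183, 105, 42]), (6.5, [186, 108, 43]), (5.0, [190, 111, 45]), (3.5, [194, 114, 46]), (2.0, [198, 117, 48]), (0.5, [216, 132, 55]), (-1.0, [215, 130, 54]), (-2.5, [209, 126, 52]), (-4.0, [222, 135, 57]), (-5.5, [223, 137, 58]), (-7.0, [223, 137, 58]), (-8.5, [223, 137, 57]), (-10.0, [223, 137, 57]), (-11.5, [223, 137, 57]), (-13.0, [223, 136, 57]), (-14.5, [223, 136, 57]), (-16.0, [226, 135, 50]), (-17.5, [212, 186, 148]), (-19.0, [214, 183, 140]), (-20.5, [213, 184, 140]), (-22.0, [214, 183, 140])]
[ 0.03887969  0.54907978 -0.50641718  1.99514138  0.40600271  0.69627792
 -0.63560116]
```

View pics/w3crop.png

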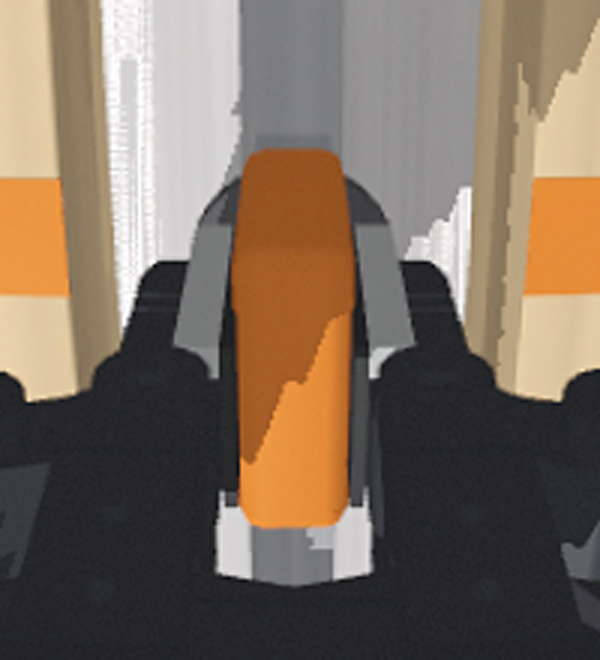

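The handle top spans b = −17 to +22 mm against the TCP, so the stop may sit 1–2 mm off the tool axis. I'll turn in small steps about a slightly shifted centre and watch the force.

```bash
python3 -m pendant '[5,0,0.2,0,-0.1745, 5,0,0.2,0,-0.1745, 5,0,0,0,0]'
python3 -m pendant '[5,0,0.2,0,-0.1745, 5,0,0.2,0,-0.1745, 5,0,0,0,0]'
```

```text
clock: 11.4
tcp_pos: [0.5223, 0.131, 0.052]
orientation: [0.883, 1.384, -0.88]
contact_force: [-0.5, 0.0, 6.2]
grip_width: 0.0132
clock: 11.78
tcp_pos: [0.5228, 0.1312, 0.052]
orientation: [0.615, 1.481, -0.612]
contact_force: [-0.3, -0.3, 6.8]
grip_width: 0.0127
```

```bash
python3 - <<'E'
from h import *
o=r.get_obs();print(o['moment'],o['contact_force'])
E
```

```text
[-0.0115106   0.04617821  0.05380007] [-0.25435659 -0.28496744  6.79094359]
```

```bash
python3 -m pendant '[5,0,0.1,0,-0.1745, 5,0,0.1,0,-0.1745, 5,0,0,0,0]'
python3 -m pendant '[5,0,0.1,0,-0.1745, 5,0,0.1,0,-0.1745, 5,0,0,0,-0.1745, 5,0,0,0,0]'
python3 - <<'E'
from h import *
from scipy.spatial.transform import Rotation as Rn
o=r.get_obs();M=Rn.from_rotvec(o['orientation']).as_matrix();print(o['tcp_pos'],'yaw y',np.degrees(np.arctan2(M[1,1],M[0,1])),'tilt',M[:,0],o['contact_force'],o['moment'])
p,d=viewer.grab_frame('wrist');save('w4',p);np.save('pics/w4T.npy',viewer.calibration('wrist')['world_to_cam'])
E
```

```text
clock: 12.15
tcp_pos: [0.5228, 0.1314, 0.052]
orientation: [0.343, 1.542, -0.341]
contact_force: [0.3, 0.1, 6.2]
grip_width: 0.0132
clock: 12.65
tcp_pos: [0.5228, 0.1315, 0.0519]
orientation: [-0.068, 1.568, 0.07]
contact_force: [-1.0, 0.3, 6.4]
grip_width: 0.0128
[0.52277936 0.13150169 0.05194181] yaw y 95.00439533298805 tilt [ 0.0011816   0.00136405 -0.99999837] [-1.01364761  0.34380387  6.42272969] [-0.09990724  0.02877743  0.01914396]
```

View pics/w4.png

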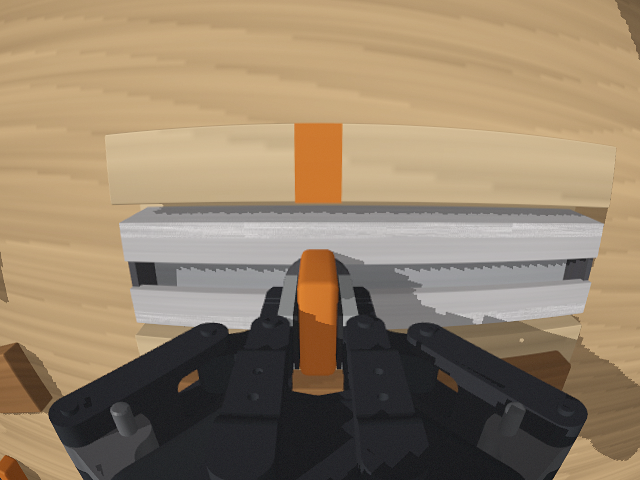

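The wrist view shows the handle at col 318, exactly in line with the mark bar (col 318), lying square across the slot. I'll ease up so the strip lifts the foot, then open and retreat.

```bash
python3 -m pendant '[5,-0.8,0,0,0, 5,-0.7,0,0,0, 5,0,0,0,0]'
python3 -m pendant '[30,0,0,0,0, 45,0,0,0,0, 45,0,0,0,0, 45,0,0,0,0]'
python3 -m pendant '[45,-5,0,0,0, 45,-15,0,0,0, 45,-25,0,0,0, 45,-30,0,0,0, 45,-30,0,0,0, 45,-20,0,0,0, 45,0,0,0,0]'
python3 - <<'E'
from h import *
cal=viewer.calibration('wrist')
p,d=viewer.grab_frame('wrist');save('w5',p);np.save('pics/w5T.npy',cal['world_to_cam']);np.save('pics/w5.npy',d)
p2,d2=viewer.grab_frame('scene')
p3,d3=viewer.grab_frame('top');save('top5',p3);np.save('pics/top5.npy',d3)
a=cv2.resize(p2[170:290,280:440],None,fx=3.6,fy=3.6,interpolation=cv2.INTER_CUBIC)
save('s5',a)
save('w5v',np.hstack([cv2.resize(p[100:400,120:520],(400,300)),cv2.resize(a,(400,300))]))
E
```

```text
clock: 13.08
tcp_pos: [0.5228, 0.1315, 0.0535]
orientation: [-0.067, 1.568, 0.068]
contact_force: [-0.1, -0.7, 4.7]
grip_width: 0.0133
clock: 13.58
tcp_pos: [0.5219, 0.131, 0.053]
orientation: [-0.067, 1.57, 0.067]
contact_force: [-0.4, 0.4, 0.2]
grip_width: 0.045
clock: 14.45
tcp_pos: [0.5229, 0.1314, 0.1798]
orientation: [-0.067, 1.567, 0.067]
contact_force: [-0.2, 0.4, -0.9]
grip_width: 0.0449
```

View pics/w5v.png

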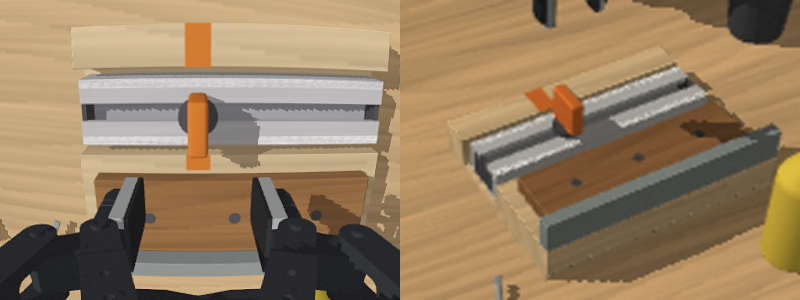

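The stop stands upright in the slot, at (198,125) in line with the bars, with the fingers clear. Next I'll check height, angle and position with numbers.

```bash
python3 - <<'E'
from h import *
yaw=np.radians(4.97);c0=(.5211,.1301)
im=cv2.imread('pics/w5.png')[...,::-1].copy();cal=viewer.calibration('wrist');cal['world_to_cam']=np.load('pics/w5T.npy')
H=rectw(im,cal,*c0,yaw,.085,.05,.05).astype(float)
R,G,Bl=[H[...,i] for i in range(3)];m=((R/(G+1)>1.5)&(R/(Bl+1)>2.5)).astype(np.uint8)
n,l,s,c=cv2.connectedComponentsWithStats(m)
for i in range(1,n):
    if s[i,4]>3000:
        for row in range(s[i,1]+4,s[i,1]+s[i,3],16):
            j=np.where(l[row]==i)[0];print('a',50-.25*row,'b',50-.25*j.min(),50-.25*j.max(),H[row,int(j.mean())].astype(int))
B=rectw(im,cal,*c0,yaw,.038,.08,.05).astype(float);ratio=B[...,0]/(B[...,2]+5)
q=ratio[int((80+58)*4):int((80+40)*4)] if 0 else ratio[int((80+40)*4):int((80+58)*4)]
q=q.mean(0);j=np.where(q>(q.max()+np.median(q))/2)[0];print('bar b',50-.25*j.min(),50-.25*j.max())
# heights from depth: top camera
d=np.load('pics/top5.npy');ct=viewer.calibration('top');V,U=np.mgrid[:480,:640];W=world(ct,d,U,V)
k=(abs(W[...,0]-.521)<.02)&(abs(W[...,1]-.131)<.02);z=W[k][:,2]*1000;print('z top hist',len(z),np.histogram(z,[20,30,36,42,45,50,60,75,80,83,86,90,100]))
d=np.load('pics/w5.npy');K=np.array(cal['mtx']);T=np.load('pics/w5T.npy')
x=(U-K[0,2])/K[0,0];y=(V-K[1,2])/K[1,1];th=np.hypot(x,y)+1e-9
P=np.stack([x/th*np.tan(th)*d,-y/th*np.tan(th)*d,-d,np.ones_like(d)],-1)@np.linalg.inv(T).T
hsv=cv2.cvtColor(im,cv2.COLOR_RGB2HSV)
k=(abs(P[...,0]-.521)<.025)&(abs(P[...,1]-.131)<.03)&(d>0);z=P[k][:,2]*1000
print('z wrist hist',np.histogram(z,[20,30,36,39,42,44,46,48,50,60,75,80,83,84,85,86,88,92]))
q=k&(P[...,2]>.0825)&(P[...,2]<.09);w=P[q][:,:2];rr=cv2.minAreaRect((w*1000).astype(np.float32));print('handle top',rr,np.median(P[q][:,2]))
f=k&(P[...,2]>.0435)&(P[...,2]<.05);print('flange top z',np.median(P[f][:,2]),f.sum())
for nme in ['grey_stop_grip','black_stop_grip','driver','cup','offcut','square']:
    print(nme,[(np.round(x['location'],3).tolist(),round(x['score'],2)) for x in nets.look_for(nme,'top')[:1]])
print(r.get_obs()['contact_force'],r.get_obs()['clock'])
E
```

```text
a 28.0 b 10.25 -5.25 [208 120  44]
a 24.0 b 10.25 -5.25 [207 121  46]
a 20.0 b 10.25 -5.25 [173  97  38]
a 16.0 b 8.75 -4.25 [205 119  47]
a 12.0 b 9.0 -4.5 [206 119  45]
a 8.0 b 8.75 -4.0 [206 121  46]
a 4.0 b 8.75 -4.0 [207 121  48]
a 0.0 b 9.0 -4.5 [208 122  48]
a -4.0 b 9.0 -4.5 [209 123  48]
a -8.0 b 9.0 -4.5 [210 124  49]
a -12.0 b 9.0 -4.25 [210 124  48]
a -16.0 b 9.0 -4.25 [211 123  47]
a -20.0 b 8.25 -3.5 [174  97  36]
a -24.0 b 4.5 4.0 [165 102  64]
bar b 11.75 -6.75
z top hist 985 (array([0, 0, 0, 0, 0, 0, 0, 0, 0, 0, 0, 0]), array([ 20,  30,  36,  42,  45,  50,  60,  75,  80,  83,  86,  90, 100]))
z wrist hist (array([ 574,   32, 1335, 1226,    5,  245,  240,    2,   45,   84,   24,
        288,  463,  342,   37,    1,    0]), array([20, 30, 36, 39, 42, 44, 46, 48, 50, 60, 75, 80, 83, 84, 85, 86, 88,
       92]))
handle top ((522.4232788085938, 132.88519287109375), (38.71276092529297, 13.347419738769531), 4.532377243041992) 0.08381087546128305
flange top z 0.04599518773445066 489
grey_stop_grip [([0.518, -0.341, 0.069], 0.79)]
black_stop_grip [([0.528, -0.26, 0.079], 0.57)]
driver [([0.773, -0.042, 0.022], 0.88)]
cup [([0.416, 0.445, 0.053], 0.9)]
offcut [([0.679, -0.158, 0.018], 0.9)]
square [([0.697, -0.399, 0.006], 0.59)]
[ 0.19139691 -0.08649873 -0.99374934] 14.9
```

```bash
python3 -c "
from h import *
print(r.hand_in(), r.get_obs()['clock'])"
```

```text
the job is handed in; nothing more can be done
the job is handed in; nothing more can be done
```

The orange stop is locked square across the slot at the orange mark, and I handed the job in at about 15 s.

**What I did:**
- I lifted it from the rack and lowered it lengthwise into the slot, with no lateral force above about 1 N.
- I found the sprung strip by feel at the expected height, pressed it about 5 mm at 6.5 N, and turned it 90° in small steps. Sideways force stayed at 1 N or less during the turn.
- I then eased up, opened the gripper and backed away.

**Last checks (wrist camera after release):**
- **Angle:** the handle is within about 0.5° of square to the slot.
- **Position:** its centre is about 0.3 mm along the slot from the middle of the bars.
- **Height:** the flange is 2–3 mm above the lips; 3 mm is the locked height.
- **Other things:** the grey and black stops, driver and cup read within about 5 mm of their starting positions, which is the detector's normal scatter. I had no starting positions for the offcut and square. I did not re-check the glue bottle.

**Disagreements and failed checks:**
- The top and wrist cameras differed by about 2.5 mm on where the mark lies along the slot. I relied on the wrist view, which shows the stop and the bars together.
- Wrist depth read about 1 mm low overall, which is why the flange height is a range.
- A height check from the top camera failed: it gave no readings in range, probably because the arm blocked its view.

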